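Hold the tank cover on its balance point with the lifting rod

TASK

The cover of the small steel feed-water tank is hot: take the wooden-handled lifting rod from its stand, push its tip from the outside right through the eye on the cover's corner, and with the rod swing the cover up to its balance point, standing plumb upright, without dropping it or letting it topple over backwards. Finish holding it there, still gripping the rod in the eye, so that the strainer inside can be looked at. Touch the cover with nothing but the rod, and leave the tank's neighbours (iron, thread cone, bottle) where they stand.

Things in the scene. Friction and masses are not known exactly. Their poses are not given: they have to be found in the camera images.
- tank: Open steel tank, fixed, 130 (x) x 200 (y) x 85 mm high, brass strainer inside. Origin: centre of its underside, on the table. x points from the front, where the eye is, to the hinge side; y along the hinge towards the corner with the eye; a pipe stub sticks out 22 mm on the -y side. Yaw within 0.25 rad.
- cover (a joint): Angle of the tank's flat aluminium cover (134 x 200 x 4 mm, 0.25 to 0.42 kg, height 87 mm when shut) about the hinge along the tank's +x edge. 0 = shut, level; 1.571 = upright; 2.6 = fallen over backwards. The hinge is almost frictionless: short of upright the cover falls shut, beyond it falls backwards, so its balance point is 1.571.
- eye (a point): Centre of the eye: steel ring, hole 16 mm, outside 34 mm, 8 mm thick, on the cover's free edge at its +y corner, in the cover's plane. The hole's axis is the point's y axis, parallel to the hinge; the rod enters from the +y side (outside), moving to -y. Cover shut: centre at height 87 mm, 19 mm in front of the tank's front wall, 6 mm inside its +y side. Turns with the cover.
- hinge (a point): Point on the hinge axis (height 87 mm) level with the eye along the axis; axes as the tank's. The eye moves about it on an upright circle of radius 149 mm: at cover angle q the eye is 149*cos(q) mm towards the tank's -x and 149*sin(q) mm above this point (top of the swing: 236 mm above the table).
- rod_grip (a point): Centre of the rod's wooden handle, 20 wide (x) x 80 long (y) x 24 mm high (z): grip it here, from above, across the 20 mm. Starts level at height 45 mm, loose on its stand; lifts straight up. The rod weighs 0.11 kg; its steel shaft, 8 mm thick, runs from the handle's end, on the centre line, to -y.
- rod_tip (a point): Tip of the rod's shaft, 125 mm from rod_grip along the rod's -y; the last 8 mm taper to 3 mm. Axes as rod_grip.
- stand: Dark steel stand of the rod, fixed: foot 70 (x) x 170 (y) x 6 mm, a block (22 mm wide, 33 mm high) under the rear of the handle at y = +31 mm, and a fork 55 mm high around the shaft at y = -85 mm. Under the middle of the handle it is clear down to 6 mm. Origin on the table below the handle's centre; axes as the rod's at the start.
- iron: Bystander: grey pressing iron, 225 x 105 mm, 100 mm high. Origin: centre of its underside.
- cone: Bystander: white thread cone, 64 mm across, 100 mm high. Origin: centre of its underside.
- bottle: Bystander: clear bottle, 60 mm across, 150 mm high. Origin: centre of its underside.
Not all that is in view belongs to the job. Leave any green or pink look-alike of the part that bears rod_grip alone.

How it is judged:
By the outcome, as a careful person would: the job done as asked, in the order asked, and still so for the second after the job is handed in, while the arm keeps its last pose, push and grip.
It also fails if it takes over 61 s, if anything falls off the work surface, if the arm or the gripper's body presses on something with over 40 N, if the wrist force passes 120 N, or if a joint passes its speed limit or range.

ROBOT

A 6-joint arm with a two-finger parallel gripper is mounted at the origin on the work surface. World frame = base frame: x ahead of the robot, y to its left, z up, the work surface at z = 0. Lengths are in m, angles in rad, forces in N, time in s.
With the tool pointing down it reaches from about 0.4 to 0.825 m from the base axis. Payload 7 kg.
Tool frame: the origin (TCP) lies on the centre line of the jaws, within the pads' length; the fingertips stand 11 mm ahead of it and the grasp point (between the pads) lies 8 mm behind it; z points along the fingers, y is the direction in which the jaws open and shut (so a half turn about z gives the same grasp; the last joint's range is limited). The gripper opens to 88 mm and grips with 3 to 60 N. Pads are 19 mm wide; open, the fingers measure 130 mm over their backs; the gripper's body (78 mm by 193 mm) begins 47 mm behind the grasp point.
Start: joints at [-1.033, 0.359, 0.012, 0, -1.224, -0.288], TCP at [0.167, -0.654, 0.238] pointing down, gripper open.
Joint ranges: [-3.07, 3.07], [-1.43, 2.12], [-1.02, 1.25], [-3.03, 1.67], [-3.05, -0], [-3.03, 3.03]. Speed limits (rad/s): [2.39, 2.39, 3.01, 3.14, 3.14, 3.14].

INTERFACE

Orientations are given as [roll, pitch, yaw] about the fixed x, y, z axes, in that order (R = Rz(yaw) Ry(pitch) Rx(roll)).
In Python, from station import * gives the robot as it stands.
- The arm moves only by the tool play_rows, never from a script. Its argument "targets" is a list of rows, each a list of 7 numbers: the turn, a rotation vector about the world's x, y, z in rad, then the shift along the world's x, y, z in m, then the opening, from 0 (shut) to 1 (fully open). A call has 1 to 12 rows; each row shifts and turns the pose as measured when the row begins; what a row does not reach is not made up. A row lasts 1/8 s, in which the tool goes at most 62.5 mm and 10.7 degrees, less where a joint would pass 70% of its speed; a pose out of reach is approached as far as the arm can. A call is refused whole if a number of a shift passes 0.0625 or a number of a turn 0.188, either way. A call with a gripper value outside its range is refused whole. The fingers move at their own pace and stop on an object; "grip_force" is the grip in N (left out, the last holds). Time passes only in rows, so rows that do not move let the fingers close. It gives the time, the measured TCP pose, the force and the opening at its end, in the units of the state.
- get_state(): the state, without advancing time (a new reading comes with each control period).
- grab_frame(name): name is "scene" or "top" or "wrist"; returns (picture, depth): 420x560x3 uint8, blue, green, red; 420x560 float32, m along the optical axis (not along the pixel's ray), 0 where there is no reading.
- camera_params(name): a dict with "camera_matrix" (3x3 intrinsics, pixels), "extrinsics" (4x4, takes a point from world to camera coordinates); the wrist camera has in their place "hand_eye" (4x4, takes a point from camera to tool coordinates, whose origin is the TCP and whose axes are the flange's). Camera axes: x right, y up, looking along -z (the intrinsics and any distortion apply to the point x, -y, -z); pixel columns grow to the right and rows downward; lengths in m; the calibration is good to about 2 mm. A picture is of the moment at which its call begins: read the wrist's pose just before it. camera_params takes no time and is no camera call.
- job_done(): hands the job in, once; it reports no verdict.
The state is a dict: "t": time; "q": joint angles; "qd": joint speeds; "joint_efforts": joint torques, N m; "eef_pos": TCP position; "ee_rot": TCP orientation; "force": force on the tool from outside, world axes, zero at the start; "moment": the same for the moment, N m; "width": finger opening in m.
Only numpy, scipy, OpenCV 4.12 (cv2) and the standard library are available. Lean on these libraries where they do the work, as an engineer would, in place of code of your own. Each camera call takes 0.05 s, during which the arm holds its last target.

## Working session

There is one attempt and no reset: what is moved stays moved. The work goes in short steps, Python scripts to look and compute and a tool call to move; the robot and the scene stay as the last step left them, time stands still between calls to the robot, and variables do not carry over. Pictures are saved under pics/ and viewed, and the job is handed in when it is done.

Besides the shell and the picture viewer there is one more tool, called after "Call:" by a JSON object that holds its "fn" and its "kwargs", one argument or row to a line. play_rows: Moves the arm, as the interface text tells. Its arguments: {"type":"object","properties":{"targets":{"type":"array","items":{"type":"array","items":{"type":"number"}}},"grip_force":{"type":"number"}},"required":["targets"]}

```bash
ls; mkdir -p pics
python3 - <<'E'
from station import *
import cv2,numpy as np
s=get_state();print(s)
for n in("scene","top","wrist"):
    c=camera_params(n)
    im,d=grab_frame(n)
    cv2.imwrite(f"pics/{n}0.png",im);np.save(f"pics/{n}0.npy",d)
    print(n,c)
E
```

```text
pics
{'t': 0.0, 'q': array([-1.03294100e+00,  3.59369528e-01,  1.10840720e-02, -3.34870562e-04,
       -1.22408035e+00, -2.88137564e-01]), 'qd': array([ 2.98551251e-05,  9.71356080e-04,  5.32244464e-04,  1.16024244e-03,
       -6.47696747e-04, -3.83194768e-04]), 'joint_efforts': array([ 1.78894206e-03, -5.82718492e+01,  2.93050539e+01,  6.99776441e+00,
        6.57933037e-03, -1.67744938e-04]), 'eef_pos': array([ 0.16670166, -0.65362563,  0.23664761]), 'ee_rot': array([ 3.13999842e+00, -1.44209569e-04, -2.89198882e+00]), 'force': array([0.48558493, 0.29706236, 0.44354904]), 'moment': array([-0.02985887, -0.01368928, -0.0203073 ]), 'width': 0.08776762839653048}
scene {'camera_matrix': array([[501.08251593,   0.        , 280.94531364],
       [  0.        , 501.08251593, 210.24448548],
       [  0.        ,   0.        ,   1.        ]]), 'extrinsics': array([[ 0.63501735,  0.77248839,  0.00382837, -0.28016496],
       [-0.48519975,  0.3949881 ,  0.78010615,  0.19901246],
       [ 0.60111078, -0.49723847,  0.62563546, -1.58098592],
       [ 0.        ,  0.        ,  0.        ,  1.     
[... 277 characters left out ...]
06,  0.00514346,  0.11291749, -0.49680978],
       [-0.11297845,  0.01371441,  0.99350279, -1.58275215],
       [ 0.        ,  0.        ,  0.        ,  1.        ]])}
wrist {'camera_matrix': array([[344.22494364,   0.        , 277.07388169],
       [  0.        , 344.22494364, 209.72466047],
       [  0.        ,   0.        ,   1.        ]]), 'hand_eye': array([[ 7.39068040e-04,  9.53379639e-01,  3.01772625e-01,
         8.23826391e-02],
       [ 9.99999518e-01, -5.09360916e-04, -8.39881871e-04,
         5.71107572e-04],
       [-6.47015095e-04,  3.01773100e-01, -9.53379556e-01,
        -1.47272427e-01],
       [ 0.00000000e+00,  0.00000000e+00,  0.00000000e+00,
         1.00000000e+00]])}
```

View pics/scene0.png

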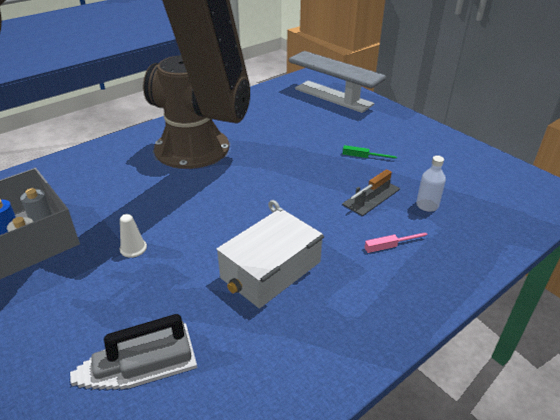

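View pics/top0.png

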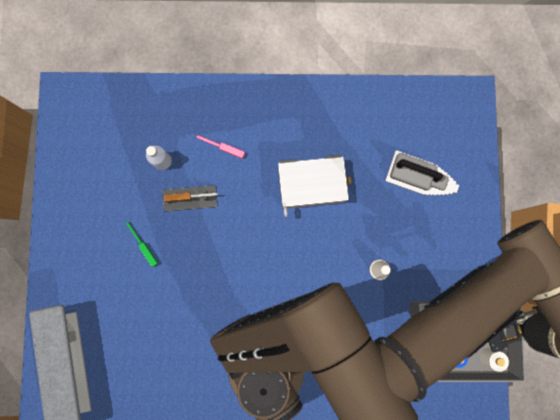

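View pics/wrist0.png

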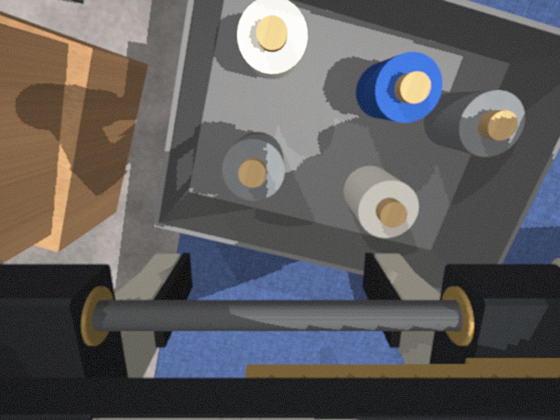

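Candidates for the rod: brown handle on dark stand (top 177,197; scene 380,178), green look-alike (top 142,245; scene 357,152), pink look-alike (top 232,151; scene 380,244). The brown, wooden one on the stand is the one described; next I check it in a close crop.

```bash
cat > h.py <<'E'
from station import *
import cv2,numpy as np
from scipy.spatial.transform import Rotation as R
def onplane(n,u,v,z):
    c=camera_params(n);K=c["camera_matrix"];E=c["extrinsics"]
    r=np.linalg.inv(K)@[u,v,1]; r=np.array([r[0],-r[1],-r[2]])
    Rm=E[:3,:3];o=-Rm.T@E[:3,3];d=Rm.T@r
    return o+d*(z-o[2])/d[2]
def proj(n,p):
    c=camera_params(n);K=c["camera_matrix"];E=c["extrinsics"]
    q=E[:3,:3]@np.asarray(p)+E[:3,3]; q=K@np.array([q[0],-q[1],-q[2]]);return q[:2]/q[2]
def wristT(s):
    T=np.eye(4);T[:3,:3]=R.from_euler('xyz',s["ee_rot"]).as_matrix();T[:3,3]=s["eef_pos"]
    return T@camera_params("wrist")["hand_eye"]
def wplane(s,u,v,z):
    K=camera_params("wrist")["camera_matrix"];T=wristT(s)
    r=np.linalg.inv(K)@[u,v,1]; r=T[:3,:3]@np.array([r[0],-r[1],-r[2]]);o=T[:3,3]
    return o+r*(z-o[2])/r[2]
def wproj(s,p):
    K=camera_params("wrist")["camera_matrix"];T=np.linalg.inv(wristT(s))
    q=T[:3,:3]@np.asarray(p)+T[:3,3];q=K@np.array([q[0],-q[1],-q[2]]);return q[:2]/q[2]
E
python3 - <<'E'
import cv2
im=cv2.imread("pics/top0.png")
cv2.imwrite("pics/t_rod.png",cv2.resize(im[175:225,150:240],None,fx=8,fy=8,interpolation=cv2.INTER_CUBIC))
cv2.imwrite("pics/t_tank.png",cv2.resize(im[145:225,265:365],None,fx=7,fy=7,interpolation=cv2.INTER_CUBIC))
im=cv2.imread("pics/scene0.png")
cv2.imwrite("pics/s_both.png",cv2.resize(im[165:310,210:410],None,fx=4,fy=4,interpolation=cv2.INTER_CUBIC))
E
```

```text
(no output)
```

View pics/t_rod.png

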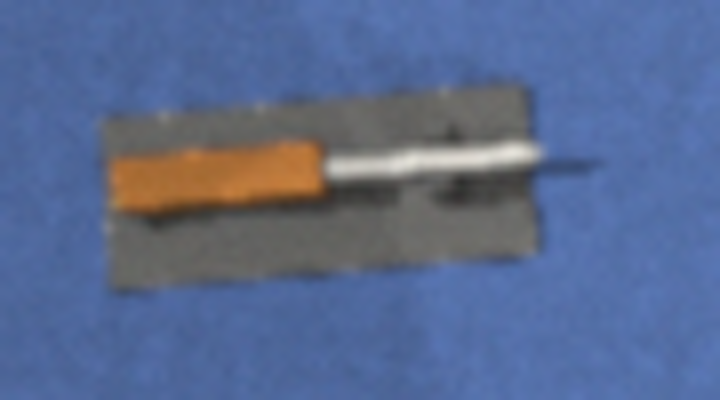

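View pics/t_tank.png

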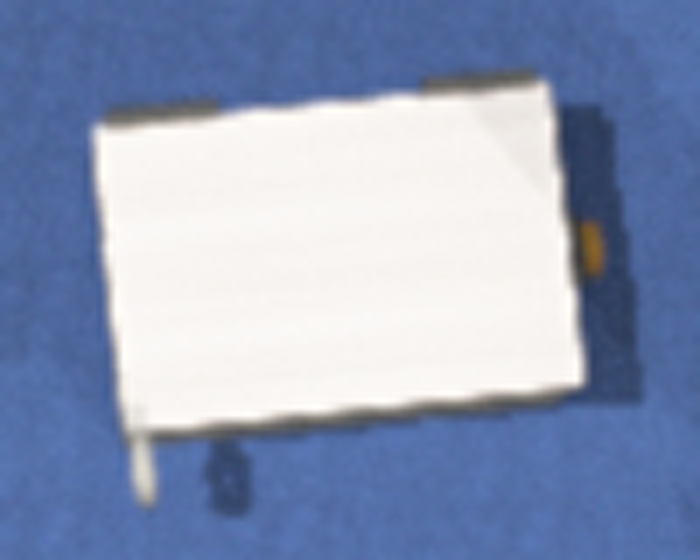

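View pics/s_both.png

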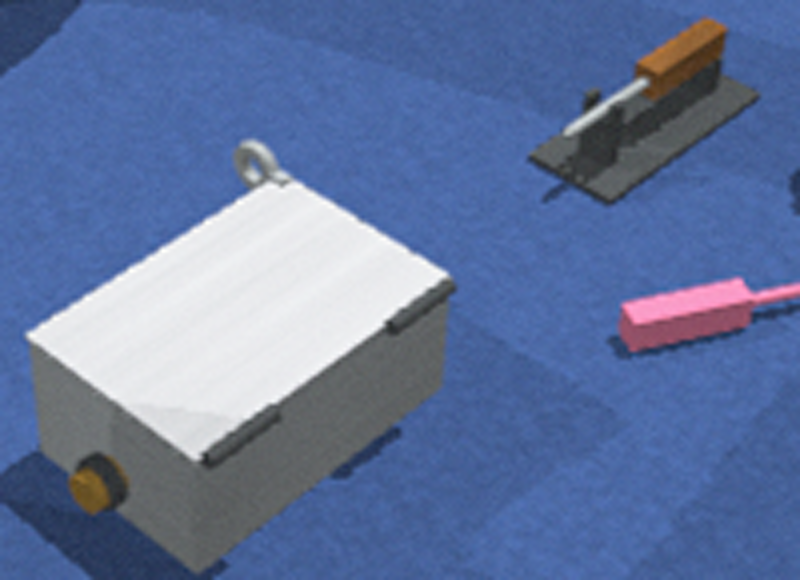

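Run:
```python
from h import *
def T(u,v,x0,y0,k,z): return onplane("top",x0+(u+.5)/k-.5,y0+(v+.5)/k-.5,z)
def S(u,v,z): return onplane("scene",210+(u+.5)/4-.5,165+(v+.5)/4-.5,z)
print("cam",[-camera_params(n)["extrinsics"][:3,:3].T@camera_params(n)["extrinsics"][:3,3] for n in("top","scene")])
h=[T(u,v,150,175,8,.057) for u,v in((108,160),(115,210),(325,200),(322,142))]
print("handle",np.round(h,4), np.mean(h,0))
print("tip",T(543,153,150,175,8,.045))
m1=(h[0]+h[1])/2;m2=(h[2]+h[3])/2;d=m2-m1;print("len",np.linalg.norm(d),"ang of -y",np.arctan2(d[1],d[0])+np.pi/2)
f=[T(u,v,150,175,8,.006) for u,v in((103,118),(113,290),(538,257),(525,87))]
print("foot",np.round(f,4),np.mean(f,0), [np.linalg.norm(f[i]-f[i-1]) for i in range(4)])
for a,b in((0,3),(1,2)):
    d=f[b]-f[a];print("yaw",np.arctan2(d[1],d[0])+np.pi/2)
hs=[S(u,v,.057) for u,v in((637,70),(708,18),(728,32),(653,79))]
print("scene handle",np.round(hs,4),np.mean(hs,0)); print("tip",S(568,133,.045))
# cover top z .089
c=[T(u,v,265,145,7,.089) for u,v in((95,126),(124,432),(584,385),(548,80))]
print("cover",np.round(c,4),np.mean(c,0),[np.linalg.norm(c[i]-c[i-1]) for i in range(4)])
for a,b in((0,3),(1,2)):
    d=c[b]-c[a];print("yaw",np.arctan2(d[1],d[0])+np.pi/2)
cs=[S(u,v,.089) for u,v in((30,336),(203,458),(453,275),(283,181))]
print("scene cover",np.round(cs,4),np.mean(cs,0))
print("eye top end",T(148,503,265,145,7,.087),"eye scene",S(257,161,.087))
```

```text
cam [array([ 0.31504521, -0.04209214,  1.62951001]), array([ 1.22481808, -0.64831039,  0.83494259])]
handle [[0.5348 0.3205 0.057 ]
 [0.5154 0.3173 0.057 ]
 [0.5197 0.2367 0.057 ]
 [0.5423 0.2384 0.057 ]] [0.52807773 0.2782083  0.057     ]
tip [0.54020992 0.15458935 0.045     ]
len 0.08158809782122324 ang of -y 0.07236559193803882
foot [[0.5589 0.3348 0.006 ]
 [0.4899 0.3287 0.006 ]
 [0.504  0.1606 0.006 ]
 [0.5723 0.1671 0.006 ]] [0.53127128 0.24781579 0.006     ] [np.float64(0.16823456221578642), np.float64(0.06922430335576522), np.float64(0.1686787079726205), np.float64(0.06868004350274305)]
yaw 0.08021622363390812
yaw 0.08347247806659985
scene handle [[0.5329 0.2284 0.057 ]
 [0.5215 0.3124 0.057 ]
 [0.5416 0.31   0.057 ]
 [0.5467 0.229  0.057 ]] [0.53567791 0.26995852 0.057     ]
tip [0.54221338 0.1548189  0.045     ]
cover [[ 0.631  -0.0341  0.089 ]
 [ 0.4966 -0.0474  0.089 ]
 [ 0.5181 -0.2468  0.089 ]
 [ 0.6527 -0.2323  0.089 ]] [ 0.57459655 -0.14017726  0.089     ] [np.float64(0.19937853608100364), np.float64(0.1350457175618642), np.float64(0.20053439379190469), np.float64(0.13536153031678727)]
yaw 0.10936640612997994
yaw 0.10775395401197563
scene cover [[ 0.5235 -0.2474  0.089 ]
 [ 0.6545 -0.2298  0.089 ]
 [ 0.632  -0.0351  0.089 ]
 [ 0.5062 -0.0556  0.089 ]] [ 0.57903705 -0.14199724  0.089     ]
eye top end [ 0.46598701 -0.05794841  0.087     ] eye scene [ 0.47937113 -0.05394584  0.087     ]
```

Brown handle confirmed on dark stand with shaft in fork, pointing −y. Grip ≈ (0.530, 0.278), yaw ≈ 0.08; eye ≈ (0.482, −0.055), tank yaw ≈ 0.108. I go above the rod by a waypoint.

Call:
{"fn": "play_rows", "kwargs": {
  "targets": [
    [0,0,0.075,0.033,0.045,0,1],
    [0,0,0.075,0.033,0.045,0,1],
    [0,0,0.075,0.033,0.045,0,1],
    [0,0,0.075,0.033,0.045,0,1],
    [0,0,0.075,0.033,0.045,0,1],
    [0,0,0.075,0.033,0.045,0,1],
    [0,0,0.075,0.033,0.045,0,1],
    [0,0,0.075,0.033,0.045,0,1],
    [0,0,0.075,0.033,0.045,0,1],
    [0,0,0.075,0.033,0.045,0,1]
  ]
}}

```text
t: 1.4
eef_pos: [0.5013, -0.1905, 0.234]
ee_rot: [3.137, -0.001, -2.124]
force: [0.5, -1.0, 0.1]
width: 0.0875
```

Call:
{"fn": "play_rows", "kwargs": {
  "targets": [
    [0,0,0.08,0.004,0.058,0,1],
    [0,0,0.08,0.004,0.058,0,1],
    [0,0,0.08,0.004,0.058,0,1],
    [0,0,0.08,0.004,0.058,0,1],
    [0,0,0.08,0.004,0.058,0,1],
    [0,0,0.08,0.004,0.058,0,1],
    [0,0,0.08,0.004,0.058,0,1],
    [0,0,0.08,0.004,0.058,0,1],
    [0,0,0,0,0,0,1]
  ]
}}

```text
t: 2.52
eef_pos: [0.5328, 0.2926, 0.2321]
ee_rot: [3.136, -0.002, -1.457]
force: [-0.5, -0.5, -0.5]
width: 0.0876
```

Run:
```python
from h import *
s=get_state();im,d=grab_frame("wrist");cv2.imwrite("pics/w1.png",im)
print(s["eef_pos"],s["ee_rot"],s["q"])
```

```text
[0.53276444 0.2925563  0.23210548] [ 3.13616024e+00 -1.73811367e-03 -1.45689480e+00] [ 0.82181429  0.2561338  -0.14544901 -0.00239781 -1.17447186 -0.70698604]
```

View pics/w1.png

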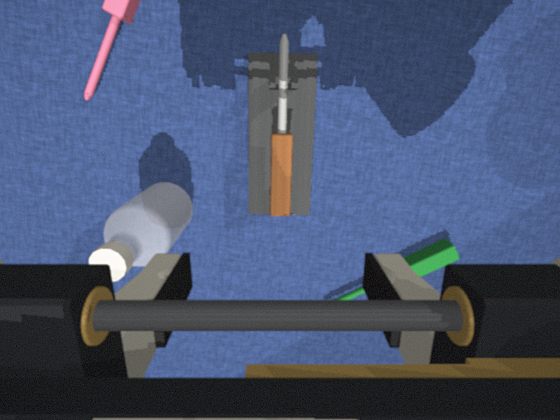

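Run:
```python
from h import *
s=get_state()
im=cv2.imread("pics/w1.png")
cv2.imwrite("pics/w1c.png",cv2.resize(im[20:230,220:350],None,fx=4.5,fy=3.8*1,interpolation=cv2.INTER_CUBIC)[:,:])
t=cv2.imread("pics/top0.png")
cv2.imwrite("pics/bt.png",cv2.resize(t[135:185,130:190],None,fx=8,fy=8,interpolation=cv2.INTER_CUBIC))
for u,v in((272,134),(293,134),(271,215),(292,215)): print(wplane(s,u,v,.057))
print("tip",wplane(s,284,36,.045))
print("bottle cap",onplane("top",152,151,.148),onplane("top",158,158,.0))
print("bottle cap w",wplane(s,106,265,.148), "scene", onplane("scene",437,162,.15),onplane("scene",429,203,.0))
```

```text
[0.54163415 0.23903069 0.057     ]
[0.52245327 0.23686952 0.057     ]
[0.53414093 0.31709337 0.057     ]
[0.51352898 0.31480025 0.057     ]
tip [0.54026418 0.15490319 0.045     ]
bottle cap [0.65099312 0.33589891 0.148     ] [0.66168646 0.35362388 0.        ]
bottle cap w [0.65365119 0.33926282 0.148     ] scene [0.66365721 0.31906335 0.15      ] [0.65228657 0.34725548 0.        ]
```

View pics/w1c.png

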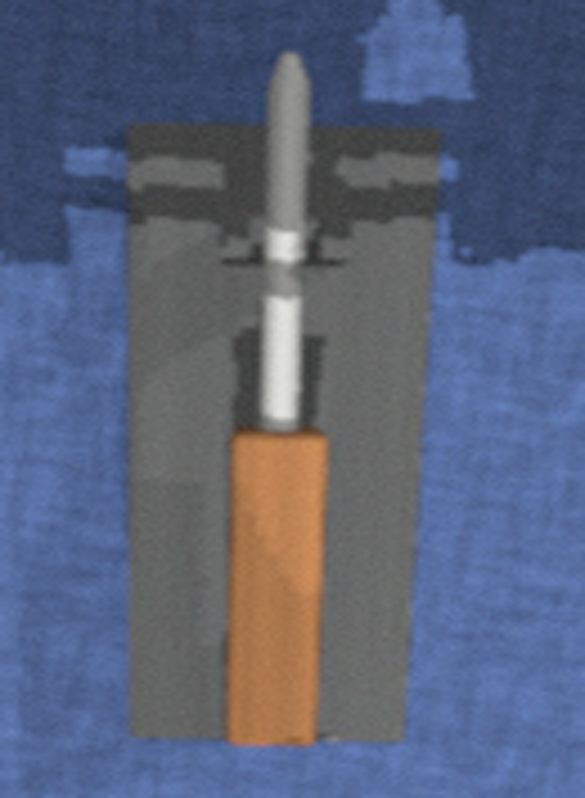

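View pics/bt.png

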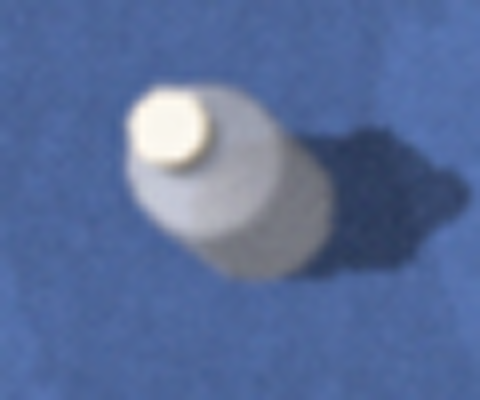

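Bottle (≈0.652, 0.338) would come within ~2 mm of the gripper body at the handle centre, so I grip 12 mm further forward on the handle.

Call:
{"fn": "play_rows", "kwargs": {
  "targets": [
    [0,0,-0.011,-0.0015,-0.0135,0,0.6],
    [0,0,-0.011,-0.0015,-0.0135,0,0.6],
    [0,0,0,0,0,-0.04,0.6],
    [0,0,0,0,0,-0.04,0.6],
    [0,0,0,0,0,-0.04,0.6],
    [0,0,0,0,0,0,0.6]
  ]
}}

```text
t: 3.32
eef_pos: [0.5294, 0.2526, 0.1127]
ee_rot: [3.139, 0.0, -1.494]
force: [0.8, -0.2, 0.5]
width: 0.0523
```

Run:
```python
from h import *
s=get_state();im,d=grab_frame("wrist");cv2.imwrite("pics/w2.png",im)
print(s["eef_pos"],s["ee_rot"],s["width"])
t=np.array([.540,.155,.045])
print("pred tip",wproj(s,t))
```

```text
[0.52935572 0.25257676 0.11271937] [ 3.13912634e+00  4.38219250e-04 -1.49371258e+00] 0.052279517954813476
pred tip [270.74488265  70.58299575]
```

View pics/w2.png

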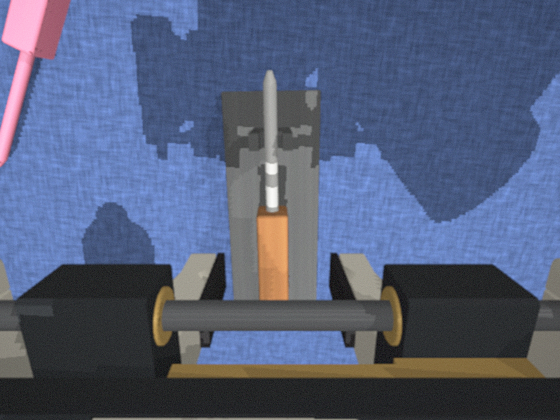

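Run:
```python
from h import *
s=get_state()
a=wplane(s,269,71,.045);b=wplane(s,272.3,208,.045)
c=wplane(s,272.8,208,.057);d=wplane(s,273,298,.057)
for p,q in((a,b),(c,d)):
    e=p-q;print(p,q,np.linalg.norm(e),np.arctan2(e[1],e[0])+np.pi/2)
```

```text
[0.54270897 0.15634391 0.045     ] [0.53453277 0.24015489 0.045     ] 0.08420885133941852 0.09724745059197892
[0.53433335 0.23635971 0.057     ] [0.52940244 0.30041295 0.057     ] 0.06424275435147997 0.07682985040323786
```

Call:
{"fn": "play_rows", "kwargs": {
  "targets": [
    [0,0,0.011,0.0015,0.0125,0,0.6],
    [0,0,0,0,0,0,0.6],
    [0,0,0,0,0,-0.03,0.6],
    [0,0,0,0,0,-0.03,0.6],
    [0,0,0,0,0,-0.01,0.6],
    [0,0,0,0,0,0,0.6]
  ]
}}

```text
t: 4.12
eef_pos: [0.5373, 0.2708, 0.0535]
ee_rot: [-3.127, 0.011, -1.48]
force: [0.8, -0.2, 0.6]
width: 0.0525
```

Call:
{"fn": "play_rows", "kwargs": {
  "targets": [
    [0,0,0,0,0,0,0.6]
  ]
}}

```text
t: 4.25
eef_pos: [0.5378, 0.2713, 0.0547]
ee_rot: [-3.126, 0.012, -1.479]
force: [-0.1, 0.1, 0.4]
width: 0.0525
```

Run:
```python
from h import *
s=get_state();im,d=grab_frame("wrist");cv2.imwrite("pics/w3.png",im)
for k in("eef_pos","ee_rot","q","qd","force","joint_efforts"):print(k,np.round(s[k],4))
Rm=R.from_euler('xyz',s["ee_rot"]).as_matrix();print(Rm)
```

```text
eef_pos [0.5378 0.2713 0.0547]
ee_rot [-3.1261  0.0118 -1.4794]
q [ 0.7918  0.4066 -0.3852  0.0014 -0.7596 -0.7016]
qd [-0.0001 -0.0037  0.0073  0.0017 -0.0035  0.0016]
force [-0.0728  0.0672  0.4365]
joint_efforts [-4.20000e-03 -5.38441e+01  2.16472e+01  5.16070e+00  4.84000e-02
  1.00000e-03]
[[ 0.0912299  -0.99572705  0.01430868]
 [-0.99575993 -0.0910438   0.01316026]
 [-0.01180131 -0.01544862 -0.99981102]]
```

View pics/w3.png

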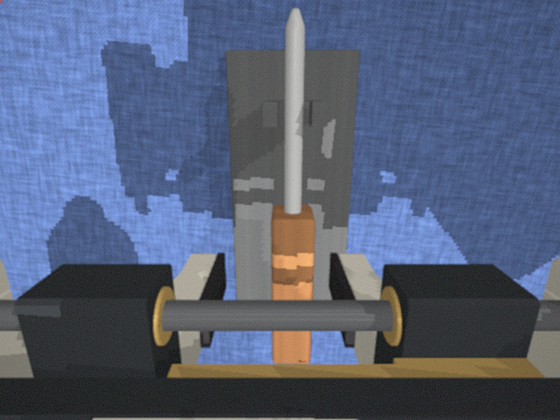

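Call:
{"fn": "play_rows", "kwargs": {
  "targets": [
    [-0.013,0.014,0,-0.0065,-0.005,0,0.6],
    [0,0,0,0,0,0,0.6],
    [-0.003,0.003,0,-0.002,-0.0015,-0.009,0.6],
    [-0.003,0.003,0,-0.002,-0.0015,-0.009,0.6],
    [0,0,0,0,0,0,0.6]
  ]
}}

```text
t: 4.92
eef_pos: [0.527, 0.2631, 0.0369]
ee_rot: [3.136, -0.005, -1.48]
force: [-0.1, -0.1, -0.3]
width: 0.0526
```

Call:
{"fn": "play_rows", "kwargs": {
  "targets": [
    [0.004,-0.004,0,0.003,0.002,0,0.6],
    [0,0,0,0,0,0,0.6]
  ]
}}

```text
t: 5.18
eef_pos: [0.5303, 0.2653, 0.0367]
ee_rot: [3.14, -0.001, -1.479]
force: [0.2, -0.8, 0.3]
width: 0.0524
```

Run:
```python
from h import *
s=get_state();im,d=grab_frame("wrist");cv2.imwrite("pics/w4.png",im)
for k in("eef_pos","ee_rot","force"):print(k,np.round(s[k],4))
```

```text
eef_pos [0.5303 0.2653 0.0367]
ee_rot [ 3.1401e+00 -1.5000e-03 -1.4795e+00]
force [ 0.2404 -0.7724  0.3265]
```

View pics/w4.png

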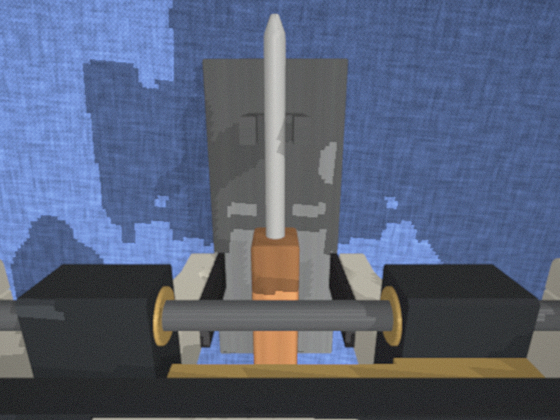

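Handle sits centred between the fingers (275, 260), tip at (275, 15), aligned. Closing.

Call:
{"fn": "play_rows", "kwargs": {
  "targets": [
    [0,0,0,0,0,0,0.3],
    [0,0,0,0,0,0,0.2],
    [0,0,0,0,0,0,0.1],
    [0,0,0,0,0,0,0.05],
    [0,0,0,0,0,0,0.05],
    [0,0,0,0,0,0,0.05],
    [0,0,0,0,0,0,0.05]
  ],
  "grip_force": 55
}}

```text
t: 6.1
eef_pos: [0.5304, 0.2654, 0.0372]
ee_rot: [3.141, -0.001, -1.479]
force: [-0.1, 0.7, 0.1]
width: 0.0197
```

Call:
{"fn": "play_rows", "kwargs": {
  "targets": [
    [0,0,0,0,0,0.01,0],
    [0,0,0,0,0,0.01,0],
    [0,0,0,0,0,0,0]
  ],
  "grip_force": 55
}}

```text
t: 6.48
eef_pos: [0.5304, 0.2653, 0.0587]
ee_rot: [3.141, -0.001, -1.48]
force: [0.3, -0.9, -1.2]
width: 0.0199
```

Call:
{"fn": "play_rows", "kwargs": {
  "targets": [
    [0,0,0,0,0,0.02,0],
    [0,0,0,0,0,0.025,0],
    [0,0,0.007,-0.01,-0.025,0,0],
    [0,0,0.007,-0.012,-0.031,0,0],
    [0,0,0.007,-0.012,-0.031,0,0],
    [0,0,0,-0.012,-0.031,-0.003,0],
    [0,0,0,-0.01,-0.025,-0.005,0],
    [0,0,0,0,0,0,0],
    [0,0,0,0,0,0,0]
  ],
  "grip_force": 55
}}

```text
t: 7.6
eef_pos: [0.472, 0.1187, 0.0979]
ee_rot: [-3.141, 0.001, -1.458]
force: [-0.2, 0.6, -1.1]
width: 0.0194
```

Run:
```python
from h import *
s=get_state();im,d=grab_frame("wrist");cv2.imwrite("pics/w5.png",im);np.save("pics/w5d.npy",d)
for k in("eef_pos","ee_rot","force","moment"):print(k,np.round(s[k],4))
for n in("top","scene"):
    im,d=grab_frame(n);cv2.imwrite(f"pics/{n}5.png",im)
```

```text
eef_pos [0.472  0.1187 0.0979]
ee_rot [-3.1406e+00  9.0000e-04 -1.4579e+00]
force [-0.184   0.6406 -1.1296]
moment [ 0.0354  0.0856 -0.0549]
```

View pics/w5.png

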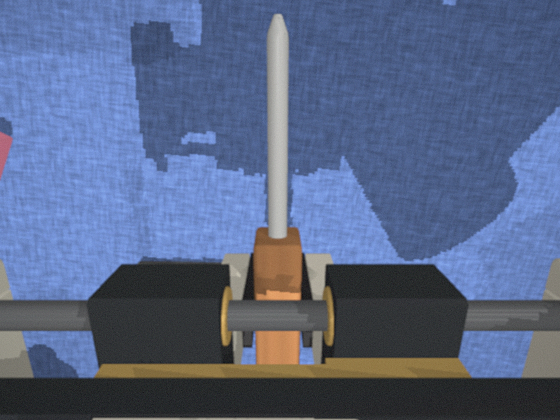

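View pics/scene5.png

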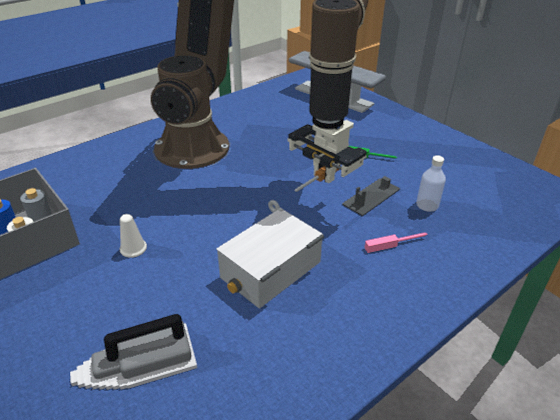

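View pics/top5.png

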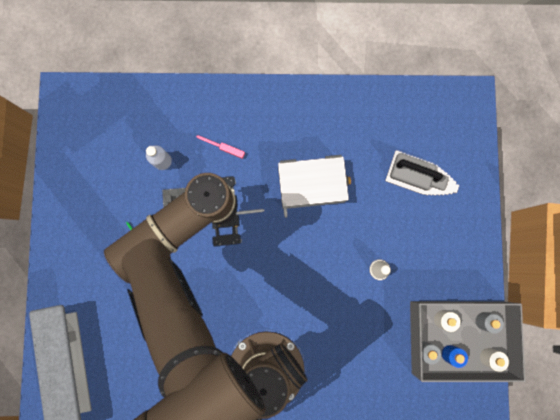

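Run:
```python
import cv2
im=cv2.imread("pics/top5.png")
cv2.imwrite("pics/t5c.png",cv2.resize(im[190:230,225:305],None,fx=10,fy=10,interpolation=cv2.INTER_CUBIC))
im=cv2.imread("pics/scene5.png")
cv2.imwrite("pics/s5c.png",cv2.resize(im[155:225,260:340],None,fx=8,fy=8,interpolation=cv2.INTER_CUBIC))
```

```text
(no output)
```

View pics/t5c.png

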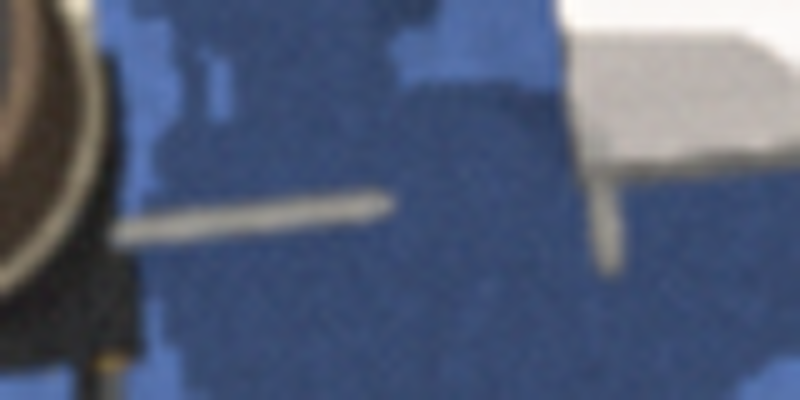

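View pics/s5c.png

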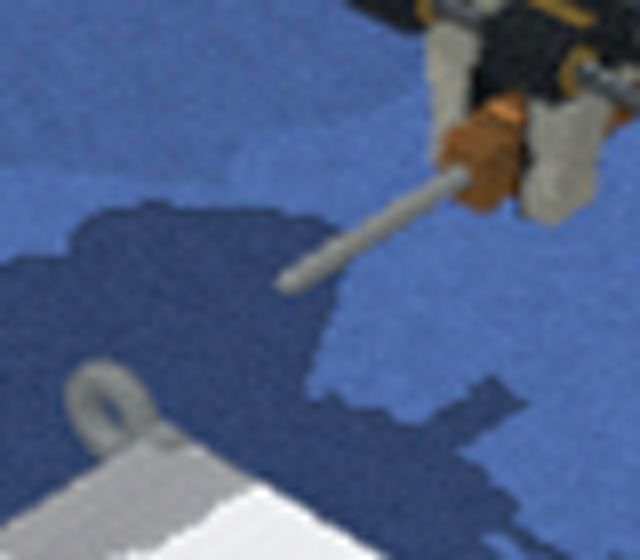

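```bash
cat >> h.py <<'E'
from scipy.optimize import least_squares
def tri(top,scene):
    f=lambda p:np.r_[proj("top",p)-top,proj("scene",p)-scene]
    r=least_squares(f,[.48,0,.09]);return r.x,r.fun
def fr(uv,o,k): return np.array([o[0]+(uv[0]+.5)/k-.5,o[1]+(uv[1]+.5)/k-.5])
E
python3 - <<'E'
from h import *
s=get_state()
print("tip",tri(fr((394,204),(225,190),10),fr((279,286),(260,155),8)))
# pred tip from gripper: 113 along tool x, 8 up
Rm=R.from_euler('xyz',s["ee_rot"]).as_matrix();t=s["eef_pos"]+Rm@[.113,0,-.008];print("pred",t,"pix w",wproj(s,t),proj("top",t),fr((394,204),(225,190),10),proj("scene",t),fr((279,286),(260,155),8))
for z in(.095,.1,.106,.11):print("wrist tip",wplane(s,277.5,15,z))
yaw=.1085;X=np.array([np.cos(yaw),np.sin(yaw),0])
for tp,w in(((612,276),17),):
    e=onplane("top",*fr(tp,(225,190),10),.087);print("eye top",e+X*.017)
print("eye scene",onplane("scene",*fr((110,406),(260,155),8),.087))
c=np.array([.4829,-.0557,.087])
# ring outline in scene for eye hypothesis
for c in([.4829,-.0557,.087],[.4805,-.0545,.087]):
  P=[]
  for a in np.arange(0,2*np.pi,.1):
   for yy in(-.004,.004):
    p=np.array(c)+X*.017*np.cos(a)+np.array([0,0,1])*.017*np.sin(a)+yy*np.array([-X[1],X[0],0])
    P.append((proj("scene",p)-[260,155]+.5)*8-.5)
  P=np.array(P);print("scene outl",P.min(0),P.max(0))
  print("top end", [(proj("top",np.array(c)-X*.017+yy*np.array([-X[1],X[0],0]))-[225,190]+.5)*10-.5 for yy in(-.004,.004)])
E
```

```text
tip (array([0.48347707, 0.00747821, 0.10445729]), array([-0.02228002, -0.01751024, -0.02314037,  0.00208292]))
pred [0.48474273 0.00670742 0.10552975] pix w [276.0118763    8.34880202] [264.17808736 209.47355183] [263.95 209.95] [294.52102896 190.31855557] [294.4375 190.3125]
wrist tip [0.48421717 0.00655209 0.095     ]
wrist tip [0.48410033 0.00759614 0.1       ]
wrist tip [0.48396011 0.00884899 0.106     ]
wrist tip [0.48386664 0.00968422 0.11      ]
eye top [ 0.480697   -0.05622416  0.087     ]
eye scene [ 0.47984785 -0.05607188  0.087     ]
scene outl [ 68.31067014 353.80836557] [166.86224034 466.70101118]
top end [array([623.45365916, 267.37506898]), array([597.13449389, 270.09790097])]
scene outl [ 66.51648249 348.52746903] [164.88085605 461.25260021]
top end [array([619.45441748, 275.25878559]), array([593.12983247, 277.98317602])]
```

Call:
{"fn": "play_rows", "kwargs": {
  "targets": [
    [0,0,0,-0.004,-0.012,-0.009,0],
    [0,0,0,-0.0025,-0.012,-0.0085,0],
    [0,0,0,0.001,-0.012,0,0],
    [0,0,0,0,0,0,0],
    [0,0,0,0,0,0,0]
  ],
  "grip_force": 55
}}

```text
t: 8.38
eef_pos: [0.4659, 0.0806, 0.0783]
ee_rot: [3.141, 0.0, -1.457]
force: [-0.2, -0.1, -1.6]
width: 0.0196
```

Run:
```python
from h import *
s=get_state();im,d=grab_frame("wrist");cv2.imwrite("pics/w6.png",im)
for k in("eef_pos","ee_rot","force","moment"):print(k,np.round(s[k],4))
im,_=grab_frame("top");cv2.imwrite("pics/t6c.png",cv2.resize(im[190:230,250:300],None,fx=16,fy=14,interpolation=cv2.INTER_CUBIC))
im,_=grab_frame("scene");cv2.imwrite("pics/s6c.png",cv2.resize(im[165:215,265:315],None,fx=12,fy=12,interpolation=cv2.INTER_CUBIC))
```

```text
eef_pos [0.4659 0.0806 0.0783]
ee_rot [ 3.1408e+00  1.0000e-04 -1.4569e+00]
force [-0.1716 -0.0524 -1.5628]
moment [0.0685 0.071  0.0213]
```

View pics/t6c.png

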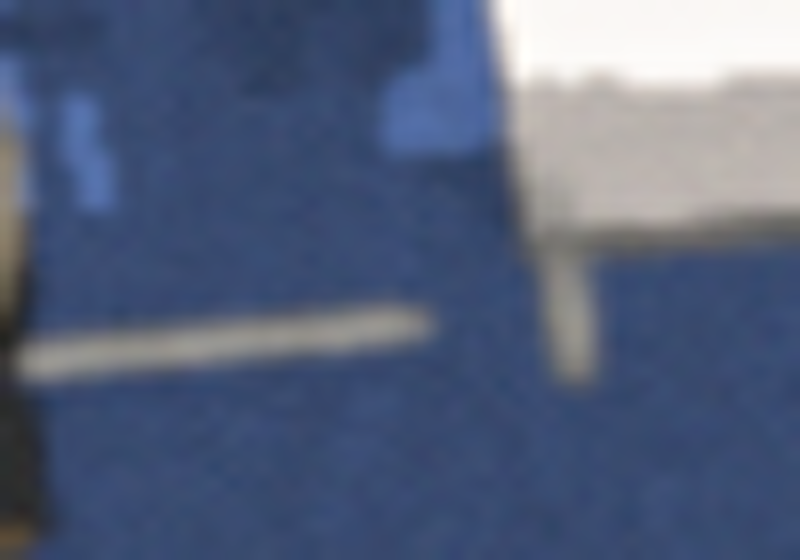

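View pics/s6c.png

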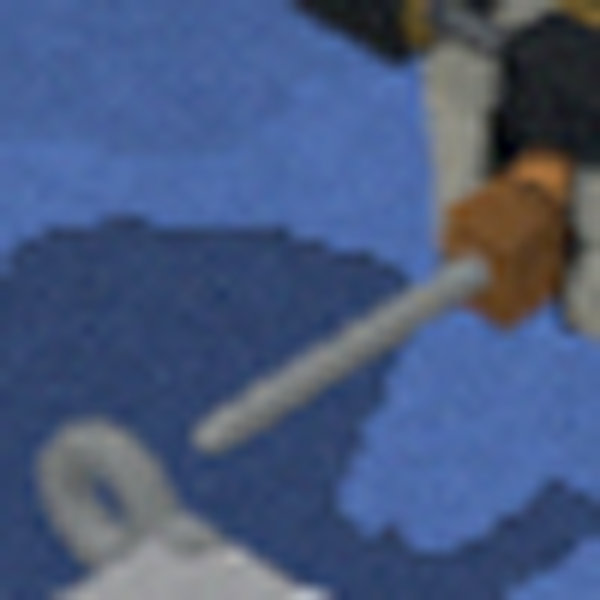

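View pics/w6.png

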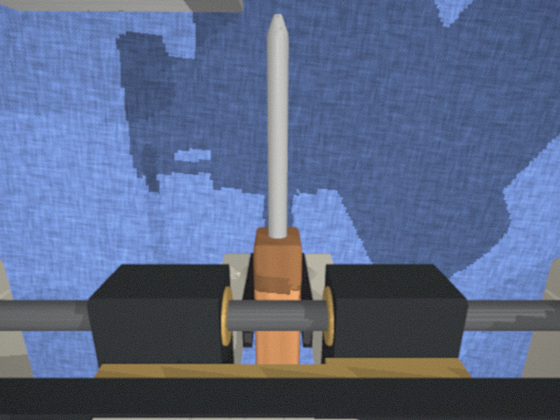

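Run:
```python
from h import *
s=get_state()
ft=lambda u,v:np.array([250+(u+.5)/16-.5,190+(v+.5)/14-.5])
fs=lambda u,v:np.array([265+(u+.5)/12-.5,165+(v+.5)/12-.5])
tip,res=tri(ft(432,323),fs(197,444));print("tip",tip,res)
Rm=R.from_euler('xyz',s["ee_rot"]).as_matrix();print("pred",s["eef_pos"]+Rm@[.112,0,-.008])
yaw=.1085;X=np.array([np.cos(yaw),np.sin(yaw),0]);Y=np.array([-X[1],X[0],0])
im=cv2.imread("pics/s6c.png");it=cv2.imread("pics/t6c.png")
iv=lambda p:(int(((p[0]-265+.5)*12-.5)),int(((p[1]-165+.5)*12-.5)))
tv=lambda p:(int(((p[0]-250+.5)*16-.5)),int(((p[1]-190+.5)*14-.5)))
c=np.array([.4815,-.0556,.087])
for r,col in((.017,(0,0,255)),(.008,(0,255,255))):
  for yy in(.004,-.004):
    P=[c+X*r*np.cos(a)+np.array([0,0,r*np.sin(a)])+Y*yy for a in np.arange(0,6.3,.1)]
    cv2.polylines(im,[np.array([iv(proj("scene",p)) for p in P])],True,col if yy>0 else (255,0,0),1)
    cv2.polylines(it,[np.array([tv(proj("top",p)) for p in P])],True,col if yy>0 else (255,0,0),1)
d=Rm[:,0]
for k in(0,.05):
  cv2.circle(im,iv(proj("scene",tip+d*k)),3,(0,255,0),-1);cv2.circle(it,tv(proj("top",tip+d*k)),3,(0,255,0),-1)
cv2.imwrite("pics/o6.png",np.hstack([im[380:600,0:300],it[220:440,400:700]]).repeat(2,0).repeat(2,1)[:, :][:440,:1200][:, ::1][:, :])
a=cv2.imread("pics/o6.png");cv2.imwrite("pics/o6.png",cv2.resize(a,(800,293)))
```

```text
tip [ 0.4776345  -0.0302179   0.08456669] [ 0.0365489   0.02756648  0.03684987 -0.00302908]
pred [ 0.47868017 -0.0303382   0.08627554]
```

View pics/o6.png

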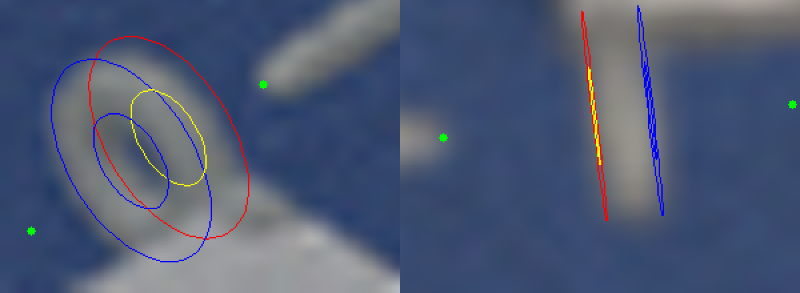

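Call:
{"fn": "play_rows", "kwargs": {
  "targets": [
    [0,0,0,0.001,0,0.001,0],
    [0,0,0,0.001,-0.01,0,0],
    [0,0,0,0.001,-0.01,0,0],
    [0,0,0,0.001,-0.01,0,0],
    [0,0,0,0,0,0,0]
  ],
  "grip_force": 55
}}

```text
t: 9.15
eef_pos: [0.4702, 0.0491, 0.0796]
ee_rot: [3.141, 0.0, -1.456]
force: [-0.3, 1.0, -0.8]
width: 0.0198
```

Run:
```python
from h import *
s=get_state();im,d=grab_frame("wrist");cv2.imwrite("pics/w7.png",im)
for k in("eef_pos","ee_rot","force","moment"):print(k,np.round(s[k],4))
im,_=grab_frame("top");a=cv2.resize(im[190:230,250:300],None,fx=8,fy=8,interpolation=cv2.INTER_CUBIC)
im,_=grab_frame("scene");b=cv2.resize(im[175:215,265:315],None,fx=8,fy=8,interpolation=cv2.INTER_CUBIC)
cv2.imwrite("pics/o7.png",np.hstack([a,b]))
```

```text
eef_pos [0.4702 0.0491 0.0796]
ee_rot [ 3.1413e+00  4.0000e-04 -1.4556e+00]
force [-0.2576  0.9634 -0.782 ]
moment [ 0.0129  0.1076 -0.0143]
```

View pics/o7.png

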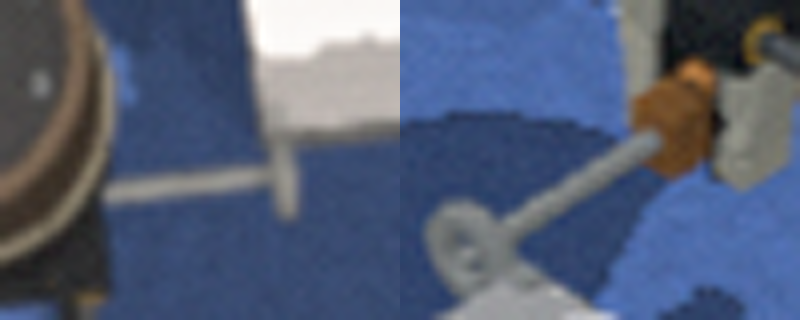

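View pics/w7.png

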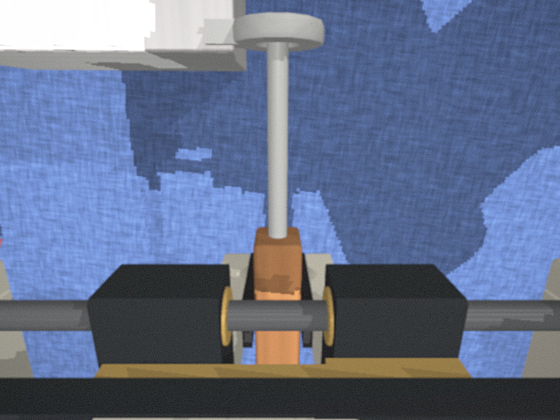

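Ring spans columns 235–324 with the shaft at 278, tip is in the hole with no reaction force. Pushing right through.

Call:
{"fn": "play_rows", "kwargs": {
  "targets": [
    [0,0,0,0.001,-0.009,0,0],
    [0,0,0,0.001,-0.009,0,0],
    [0,0,0,0.001,-0.007,0,0],
    [0,0,0,0,0,0,0],
    [0,0,0,0,0,0,0]
  ],
  "grip_force": 60
}}

```text
t: 9.93
eef_pos: [0.4736, 0.0233, 0.0797]
ee_rot: [-3.142, 0.0, -1.454]
force: [-0.0, -1.0, -1.0]
width: 0.0193
```

Run:
```python
from h import *
s=get_state();im,d=grab_frame("wrist");cv2.imwrite("pics/w8.png",im)
for k in("eef_pos","ee_rot","force","moment"):print(k,np.round(s[k],4))
im,_=grab_frame("top");a=cv2.resize(im[190:230,250:300],None,fx=8,fy=8,interpolation=cv2.INTER_CUBIC)
im,_=grab_frame("scene");b=cv2.resize(im[175:215,265:315],None,fx=8,fy=8,interpolation=cv2.INTER_CUBIC)
cv2.imwrite("pics/o8.png",np.hstack([a,b]))
```

```text
eef_pos [0.4736 0.0233 0.0797]
ee_rot [-3.1415e+00  5.0000e-04 -1.4544e+00]
force [-0.0112 -0.9809 -1.0039]
moment [ 0.0677  0.0937 -0.0467]
```

View pics/o8.png

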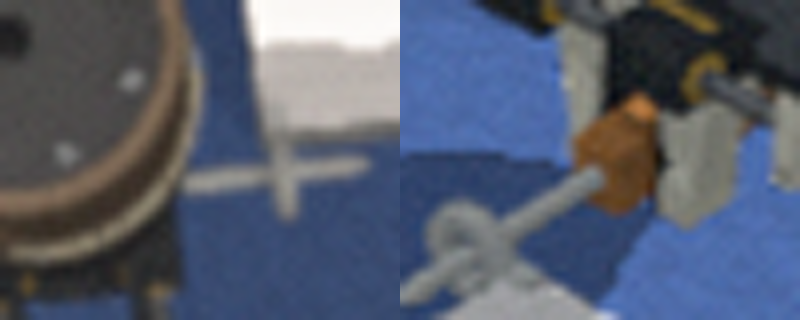

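View pics/w8.png

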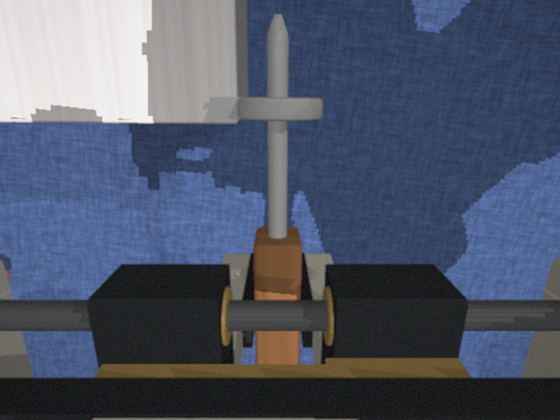

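```bash
cat > sw.py <<'E'
from h import *
import sys
yaw=.1085;X=np.array([np.cos(yaw),np.sin(yaw),0]);Z=np.array([0,0,1.]);Y=np.array([-X[1],X[0],0])
T0=np.array([.4732,.0233,.0790]);Rr=.149
def cur():
    s=get_state();d=s["eef_pos"]-T0;return s,d@X,d@Z,d@Y
def des(q,lead=.003): return X*(Rr*(1-np.cos(q))+lead*np.sin(q))+Z*(Rr*np.sin(q)+lead*np.cos(q))
def plan(qs,lead=.003):
    s,u,w,y=cur();rad=np.hypot(Rr-u,w);qr=np.arctan2(w,Rr-u)
    print("t",round(s["t"],2),"u,w,y mm",np.round([u*1e3,w*1e3,y*1e3],1),"rod q",round(qr,3),"rad mm",round(rad*1e3,1),"F",np.round(s["force"],1),"M",np.round(s["moment"],2))
    Rm=R.from_euler('xyz',s["ee_rot"]).as_matrix()
    # desired orientation: z down, x along -Y
    Rd=np.column_stack([-Y,np.cross(-Z,-Y),-Z])
    print("turn err",np.round(R.from_matrix(Rd@Rm.T).as_rotvec(),4))
    p=T0+X*u+Z*w
    for q in qs:
        n=T0+des(q,lead);print(q,np.round(n-p,4));p=n
E
python3 - <<'E'
from h import *
s=get_state()
for u in(237,322,280):print(wplane(s,u,109,.087))
from sw import *
plan([0.06,.12,.18,.24,.3])
E
```

```text
[ 0.49784772 -0.0525586   0.087     ]
[ 0.46491417 -0.05645075  0.087     ]
[ 0.48118701 -0.05452759  0.087     ]
t 10.07 u,w,y mm [0.4 0.7 0.2] rod q 0.004 rad mm 148.6 F [ 0.1 -0.1 -1.6] M [ 0.06  0.05 -0.02]
turn err [-0.0005 -0.     -0.0084]
0.06 [0.     0.     0.0113]
0.12 [0.001  0.0001 0.0089]
0.18 [0.0015 0.0002 0.0088]
0.24 [0.002  0.0002 0.0087]
0.3 [0.0025 0.0003 0.0086]
```

Call:
{"fn": "play_rows", "kwargs": {
  "targets": [
    [0,0,-0.004,0,0,0.008,0],
    [0,0,-0.004,0.0005,0,0.009,0],
    [0,0,0,0.0015,0,0.009,0],
    [0,0,0,0.002,0,0.009,0],
    [0,0,0,0.0025,0,0.009,0]
  ],
  "grip_force": 60
}}

```text
t: 10.7
eef_pos: [0.4802, 0.0241, 0.1265]
ee_rot: [3.142, 0.001, -1.462]
force: [1.5, 0.7, -3.9]
width: 0.0198
```

Run:
```python
from sw import *
plan([.35,.4,.45,.5,.55,.6,.65,.7])
im,_=grab_frame("wrist");cv2.imwrite("pics/w9.png",im)
```

```text
t 10.7 u,w,y mm [ 7.1 47.5  0. ] rod q 0.323 rad mm 149.7 F [ 1.5  0.7 -3.9] M [ 0.36 -0.04  0.  ]
turn err [-0.0009 -0.0001 -0.0005]
0.35 [0.003  0.0003 0.0064]
0.4 [0.0029 0.0003 0.0069]
0.45 [0.0032 0.0003 0.0067]
0.5 [0.0035 0.0004 0.0066]
0.55 [0.0038 0.0004 0.0064]
0.6 [0.0042 0.0005 0.0062]
0.65 [0.0045 0.0005 0.006 ]
0.7 [0.0047 0.0005 0.0057]
```

View pics/w9.png

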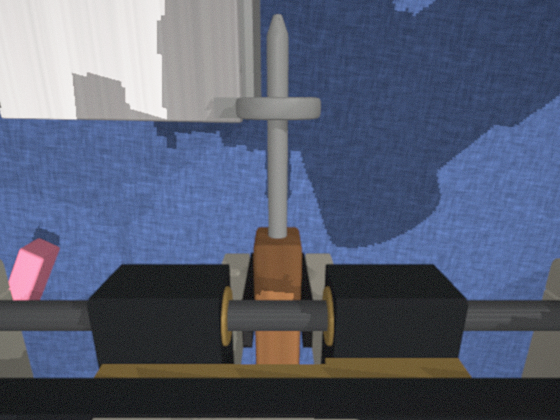

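Cover is lifting (tank rim visible beneath its edge at 255,50), rod unslipped (tip still at 278,15).

Call:
{"fn": "play_rows", "kwargs": {
  "targets": [
    [0,0,0,0.003,0,0.0065,0],
    [0,0,0,0.003,0,0.007,0],
    [0,0,0,0.003,0,0.0065,0],
    [0,0,0,0.0035,0,0.0065,0],
    [0,0,0,0.004,0,0.0065,0],
    [0,0,0,0.004,0.0005,0.006,0],
    [0,0,0,0.0045,0.0005,0.006,0]
  ],
  "grip_force": 60
}}

```text
t: 11.62
eef_pos: [0.5069, 0.0249, 0.1751]
ee_rot: [3.141, 0.001, -1.462]
force: [-1.2, 0.9, -2.3]
width: 0.0197
```

Run:
```python
from sw import *
plan([.7,.75,.8,.85,.9,.95,1,1.05,1.1])
```

```text
t 11.62 u,w,y mm [33.7 96.1 -2. ] rod q 0.695 rad mm 150.1 F [-1.2  0.9 -2.3] M [ 0.17  0.24 -0.05]
turn err [-0.0006 -0.0005 -0.0002]
0.7 [0.0033 0.0004 0.0022]
0.75 [0.005  0.0005 0.0055]
0.8 [0.0053 0.0006 0.0052]
0.85 [0.0055 0.0006 0.0049]
0.9 [0.0058 0.0006 0.0047]
0.95 [0.006  0.0007 0.0044]
1 [0.0062 0.0007 0.0041]
1.05 [0.0064 0.0007 0.0037]
1.1 [0.0066 0.0007 0.0034]
```

Call:
{"fn": "play_rows", "kwargs": {
  "targets": [
    [0,0,0,0.005,0.001,0.004,0],
    [0,0,0,0.005,0.001,0.005,0],
    [0,0,0,0.0055,0.001,0.005,0],
    [0,0,0,0.006,0.001,0.0045,0],
    [0,0,0,0.006,0.001,0.0045,0],
    [0,0,0,0.006,0.001,0.004,0],
    [0,0,0,0.0065,0.001,0.0035,0]
  ],
  "grip_force": 60
}}

```text
t: 12.5
eef_pos: [0.5495, 0.0319, 0.2078]
ee_rot: [3.14, -0.0, -1.462]
force: [-0.3, -1.2, -1.2]
width: 0.0197
```

Run:
```python
from sw import *
plan([1.1,1.15,1.2,1.25,1.3,1.35,1.4,1.45,1.5])
im,_=grab_frame("wrist");cv2.imwrite("pics/w10.png",im)
im,_=grab_frame("scene");cv2.imwrite("pics/s10.png",cv2.resize(im[90:330,180:440],None,fx=3,fy=2.5))
```

```text
t 12.5 u,w,y mm [ 76.8 128.8   0.3] rod q 1.06 rad mm 147.7 F [-0.3 -1.2 -1.2] M [-0.13  0.4  -0.02]
turn err [ 0.0003 -0.0013 -0.0001]
1.1 [0.0073 0.0008 0.0053]
1.15 [0.0067 0.0007 0.0031]
1.2 [0.0069 0.0008 0.0027]
1.25 [0.007  0.0008 0.0024]
1.3 [0.0071 0.0008 0.002 ]
1.35 [0.0072 0.0008 0.0017]
1.4 [0.0073 0.0008 0.0013]
1.45 [0.0073 0.0008 0.0009]
1.5 [0.0074 0.0008 0.0006]
```

View pics/w10.png

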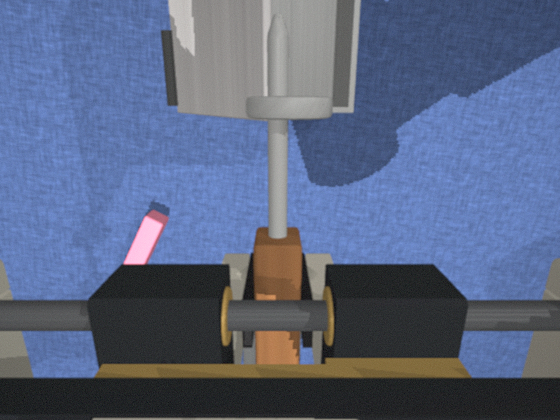

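View pics/s10.png

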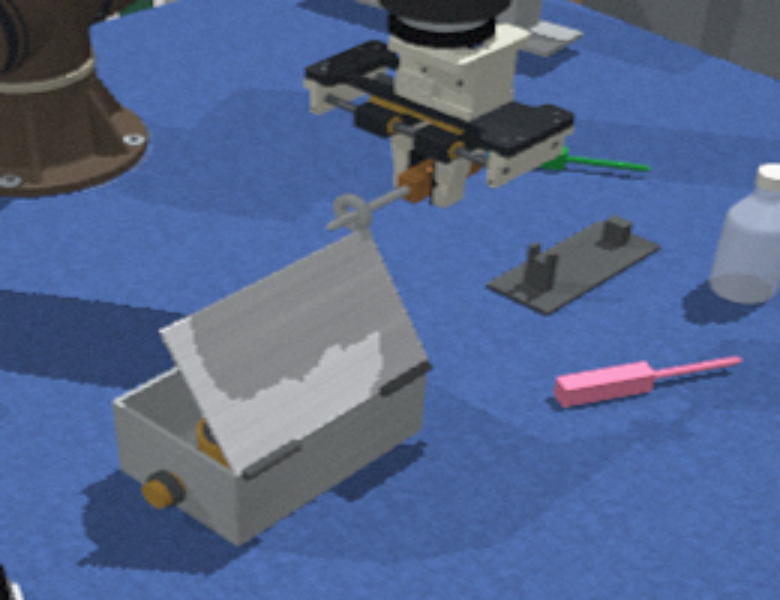

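Call:
{"fn": "play_rows", "kwargs": {
  "targets": [
    [0,0,0,0.006,0.0005,0.005,0],
    [0,0,0,0.0065,0.0005,0.0035,0],
    [0,0,0,0.007,0.001,0.0025,0],
    [0,0,0,0.007,0.001,0.0025,0],
    [0,0,0,0.006,0.001,0.002,0],
    [0,0,0,0.005,0.0005,0.001,0],
    [0,0,0,0.003,0.0005,0.0005,0]
  ],
  "grip_force": 60
}}

```text
t: 13.48
eef_pos: [0.5935, 0.0375, 0.226]
ee_rot: [3.141, -0.0, -1.462]
force: [-0.3, -0.8, -1.1]
width: 0.0193
```

Run:
```python
from sw import *
plan([1.4,1.42,1.44,1.46,1.48,1.5,1.52,1.54,1.571])
im,_=grab_frame("wrist");cv2.imwrite("pics/w11.png",im)
```

```text
t 13.47 u,w,y mm [121.1 147.    1.1] rod q 1.383 rad mm 149.6 F [-0.3 -0.8 -1.1] M [-0.1   0.22 -0.05]
turn err [ 0.0002 -0.0002 -0.0004]
1.4 [0.0055 0.0006 0.0004]
1.42 [0.0029 0.0003 0.0004]
1.44 [0.0029 0.0003 0.0004]
1.46 [0.0029 0.0003 0.0003]
1.48 [0.003  0.0003 0.0002]
1.5 [0.003  0.0003 0.0002]
1.52 [0.003  0.0003 0.0001]
1.54 [0.003  0.0003 0.0001]
1.571 [ 0.0046  0.0005 -0.    ]
```

View pics/w11.png

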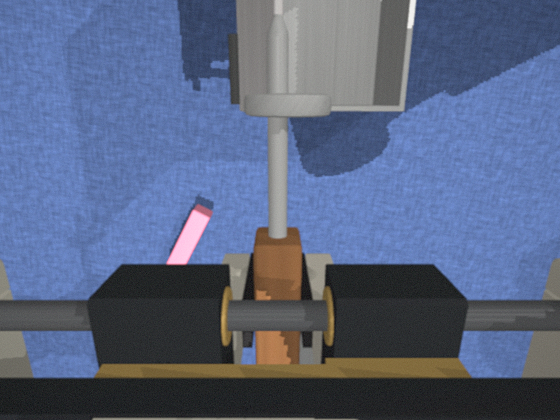

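Call:
{"fn": "play_rows", "kwargs": {
  "targets": [
    [0,0,0,0.0045,0.0005,0.0005,0],
    [0,0,0,0.0045,0.0005,0.0005,0],
    [0,0,0,0.004,0.0005,0.0003,0],
    [0,0,0,0.004,0.0005,0.0003,0],
    [0,0,0,0.003,0.0005,0,0],
    [0,0,0,0.002,0,0,0],
    [0,0,0,0,0,0,0]
  ],
  "grip_force": 60
}}

```text
t: 14.4
eef_pos: [0.6173, 0.0403, 0.2276]
ee_rot: [-3.142, -0.0, -1.462]
force: [0.2, 0.5, -0.1]
width: 0.0196
```

Run:
```python
from sw import *
plan([1.5,1.52,1.54,1.571])
im,_=grab_frame("wrist");cv2.imwrite("pics/w12.png",im)
im,_=grab_frame("top");cv2.imwrite("pics/top12.png",im);cv2.imwrite("pics/t12c.png",cv2.resize(im[140:230,255:365],None,fx=7,fy=6.6,interpolation=cv2.INTER_CUBIC))
im,_=grab_frame("scene");cv2.imwrite("pics/scene12.png",im);cv2.imwrite("pics/s12.png",cv2.resize(im[120:310,210:370],None,fx=4,fy=3.1,interpolation=cv2.INTER_CUBIC))
```

```text
t 14.4 u,w,y mm [145.1 148.6   1.3] rod q 1.545 rad mm 148.6 F [ 0.2  0.5 -0.1] M [ 0.04  0.15 -0.  ]
turn err [ 0.0001  0.0001 -0.0006]
1.5 [-0.0037 -0.0004  0.0003]
1.52 [0.003  0.0003 0.0001]
1.54 [0.003  0.0003 0.0001]
1.571 [ 0.0046  0.0005 -0.    ]
```

View pics/w12.png

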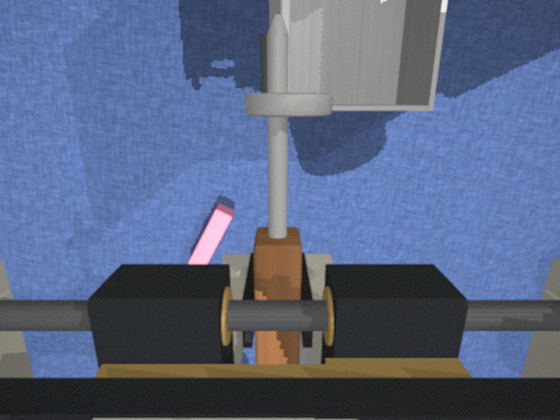

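View pics/t12c.png

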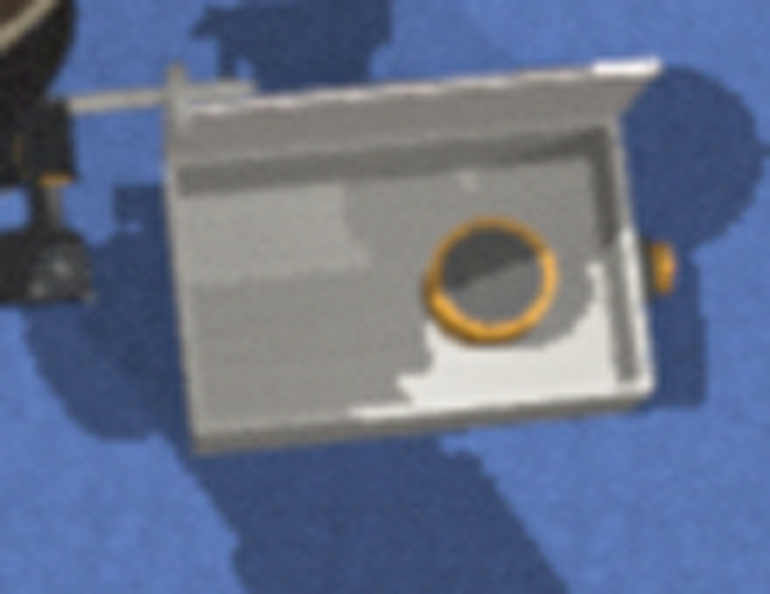

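View pics/s12.png

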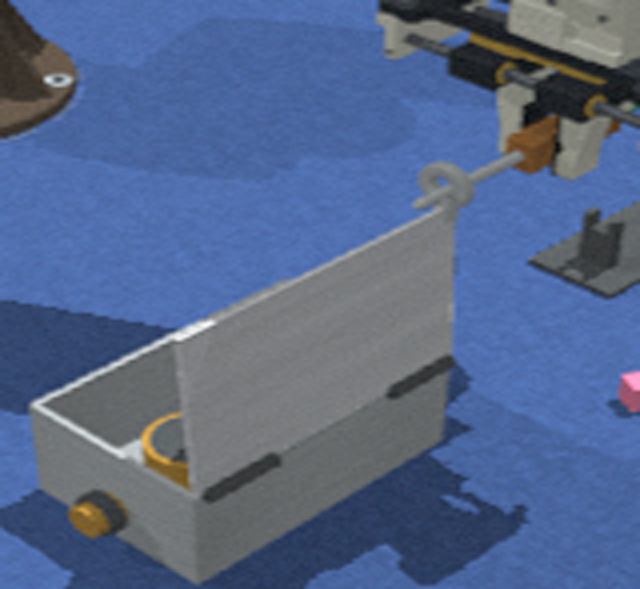

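Run:
```python
import cv2,numpy as np
a=[cv2.resize(cv2.imread(f"pics/{n}.png")[85:130,225:345],None,fx=6.6,fy=6.6,interpolation=cv2.INTER_CUBIC) for n in("w8","w12")]
cv2.imwrite("pics/ring.png",np.vstack(a))
```

```text
(no output)
```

View pics/ring.png

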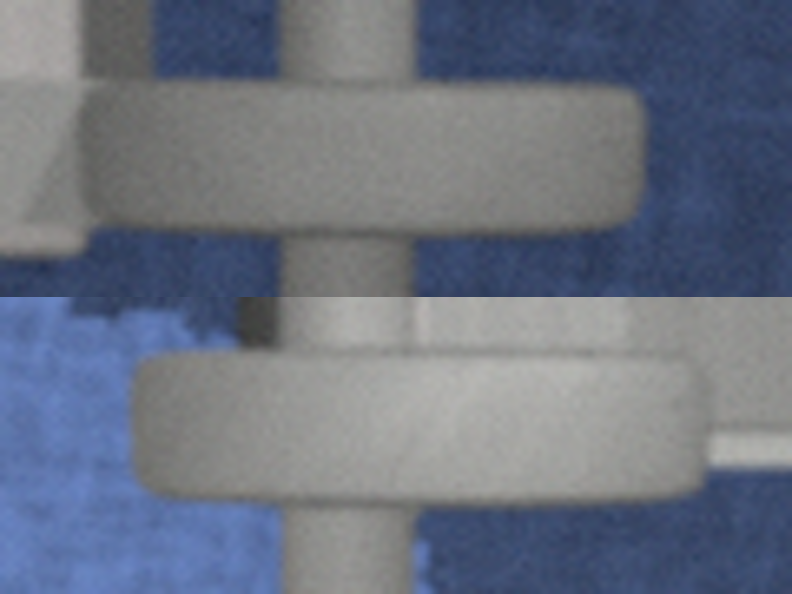

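Ring lag against the shaft is 4.2 mm (rod in contact), giving cover angle ≈ 1.519; about 6.5 mm more is needed, slowly.

Call:
{"fn": "play_rows", "kwargs": {
  "targets": [
    [0,0,0,0.0015,0,0,0],
    [0,0,0,0.0015,0,0,0],
    [0,0,0,0.0015,0,0,0],
    [0,0,0,0.001,0,0,0],
    [0,0,0,0,0,0,0],
    [0,0,0,0,0,0,0]
  ],
  "grip_force": 60
}}

```text
t: 15.3
eef_pos: [0.623, 0.0403, 0.2278]
ee_rot: [-3.141, -0.0, -1.462]
force: [-0.9, 0.2, -1.5]
width: 0.0198
```

Run:
```python
from sw import *
plan([1.571])
im,_=grab_frame("wrist");cv2.imwrite("pics/w13.png",im)
cv2.imwrite("pics/ring13.png",cv2.resize(im[85:130,225:345],None,fx=6.6,fy=6.6,interpolation=cv2.INTER_CUBIC))
```

```text
t 15.3 u,w,y mm [150.7 148.8   0.7] rod q 1.582 rad mm 148.8 F [-0.9  0.2 -1.5] M [0.09 0.12 0.02]
turn err [ 0.      0.0003 -0.0007]
1.571 [0.0013 0.0001 0.0002]
```

View pics/ring13.png

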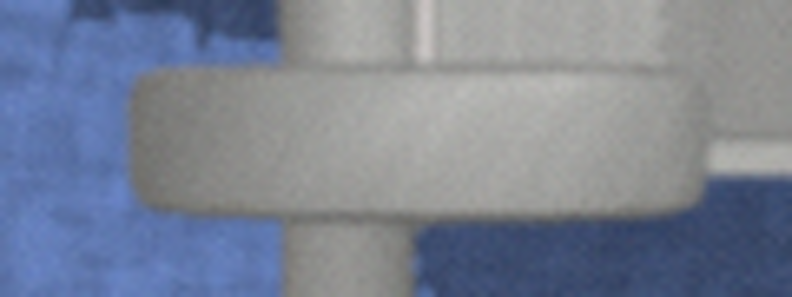

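Call:
{"fn": "play_rows", "kwargs": {
  "targets": [
    [0,0,0,0.0006,0,0,0],
    [0,0,0,0.0006,0,0,0],
    [0,0,0,0,0,0,0],
    [0,0,0,0,0,0,0]
  ],
  "grip_force": 60
}}

```text
t: 15.85
eef_pos: [0.6242, 0.0403, 0.2279]
ee_rot: [-3.141, -0.0, -1.462]
force: [-0.4, 0.7, -1.7]
width: 0.0197
```

Run:
```python
from sw import *
plan([1.571])
im,_=grab_frame("wrist");cv2.imwrite("pics/w14.png",im)
a=cv2.resize(im[85:130,225:345],None,fx=6.6,fy=6.6,interpolation=cv2.INTER_CUBIC)
it,_=grab_frame("top");cv2.imwrite("pics/top14.png",it)
is_,_=grab_frame("scene");cv2.imwrite("pics/scene14.png",is_)
cv2.imwrite("pics/ring14.png",a)
cv2.imwrite("pics/t14c.png",cv2.resize(it[140:230,255:365],None,fx=7,fy=6.6,interpolation=cv2.INTER_CUBIC))
cv2.imwrite("pics/s14.png",cv2.resize(is_[120:310,210:370],None,fx=4,fy=3.1,interpolation=cv2.INTER_CUBIC))
# overlays: cover front face (inside) & back for q
C=np.array([.5746,-.1402,0.]);H0=C+X*.067+Z*.087
def cov(q,along,yy,th): # along from hinge, th normal offset (up when shut)
    return H0+Y*yy+X*(-along*np.cos(q)+th*np.sin(q))+Z*(along*np.sin(q)+th*np.cos(q))
for q in(1.53,1.55,1.57,1.59):
    print(q,"top edge corners; top",[np.round((proj("top",cov(q,.134,yy,th))-[255,140]+.5)*[7,6.6]-.5,1) for yy in(.1,-.1) for th in(-.002,.002)])
    print("   scene",[np.round((proj("scene",cov(q,.134,yy,th))-[210,120]+.5)*[4,3.1]-.5,1) for yy in(.1,-.1) for th in(-.002,.002)])
print("hinge scene",[np.round((proj("scene",cov(1.571,0,yy,.002))-[210,120]+.5)*[4,3.1]-.5,1) for yy in(.1,-.1)])
```

```text
t 15.85 u,w,y mm [152.  148.9   0.6] rod q 1.591 rad mm 148.9 F [-0.4  0.7 -1.7] M [ 0.    0.11 -0.01]
turn err [-0.      0.0004 -0.0008]
1.571 [0.0001 0.     0.0001]
1.53 top edge corners; top [array([164.1, 107.6]), array([163. ,  98.3]), array([660.1,  60.7]), array([659. ,  51.4])]
   scene [array([456.4, 198.9]), array([462.2, 201.1]), array([178.4, 336.4]), array([184.3, 339.2])]
1.55 top edge corners; top [array([163.4, 101.4]), array([162.3,  92.1]), array([659.4,  54.5]), array([658.3,  45.3])]
   scene [array([460.3, 200.4]), array([466.1, 202.7]), array([182.3, 338.2]), array([188.2, 341.2])]
1.57 top edge corners; top [array([162.7,  95.2]), array([161.7,  86. ]), array([658.6,  48.3]), array([657.5,  39.1])]
   scene [array([464.2, 201.9]), array([470. , 204.4]), array([186.3, 340.2]), array([192.2, 343.3])]
1.59 top edge corners; top [array([162.,  89.]), array([161. ,  79.8]), array([657.9,  42.1]), array([656.7,  33. ])]
   scene [array([468.1, 203.5]), array([474. , 206.1]), array([190.2, 342.2]), array([196.1, 345.4])]
hinge scene [array([455.6, 353.8]), array([199. , 497.7])]
```

View pics/ring14.png

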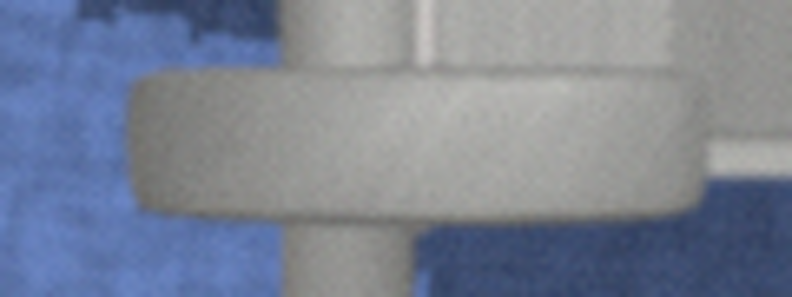

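View pics/t14c.png

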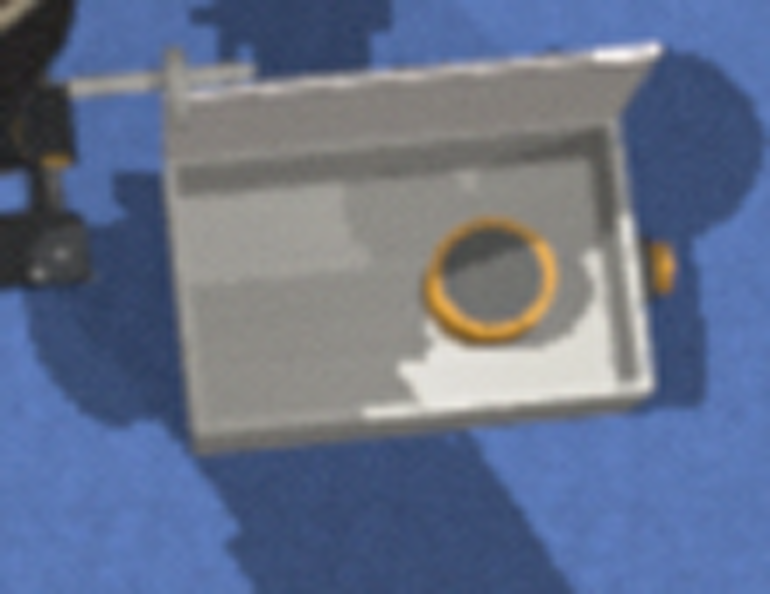

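View pics/s14.png

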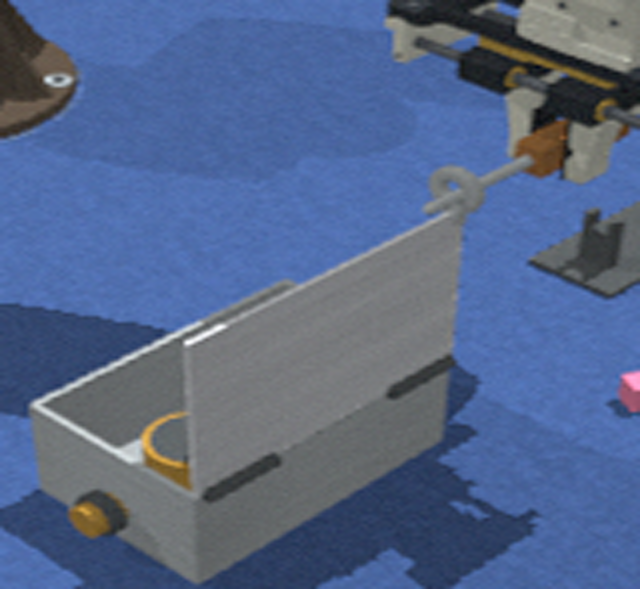

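Call:
{"fn": "play_rows", "kwargs": {
  "targets": [
    [0,0,0,0,0,0,0],
    [0,0,0,0,0,0,0],
    [0,0,0,0,0,0,0],
    [0,0,0,0,0,0,0]
  ],
  "grip_force": 60
}}

```text
t: 16.5
eef_pos: [0.6242, 0.0403, 0.2279]
ee_rot: [-3.141, -0.0, -1.461]
force: [0.3, -0.1, 0.1]
width: 0.0196
```

Run:
```python
from sw import *
plan([1.571])
im,_=grab_frame("wrist");cv2.imwrite("pics/w15.png",im)
cv2.imwrite("pics/ring15.png",cv2.resize(im[85:130,225:345],None,fx=6.6,fy=6.6,interpolation=cv2.INTER_CUBIC))
im,_=grab_frame("scene");cv2.imwrite("pics/scene15.png",im)
```

```text
t 16.5 u,w,y mm [152.  148.9   0.6] rod q 1.591 rad mm 148.9 F [ 0.3 -0.1  0.1] M [ 0.02  0.09 -0.03]
turn err [-0.      0.0005 -0.0008]
1.571 [0.0001 0.     0.0001]
```

View pics/ring15.png

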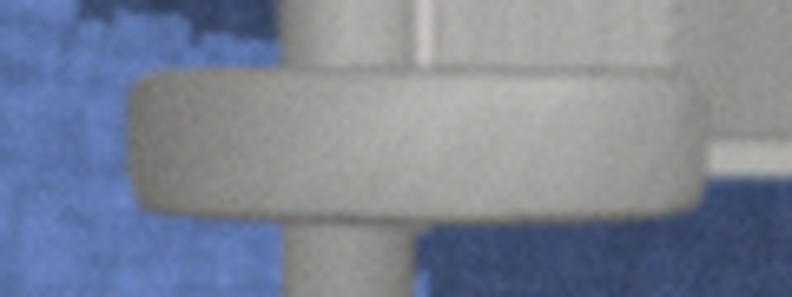

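View pics/scene15.png

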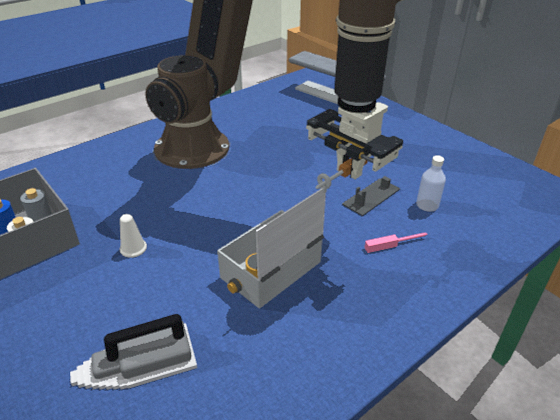

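Steady: the ring has not moved against the shaft (centre 419 against 349 in the crop), and the iron (135,355), cone (130,240) and bottle (430,190) are where they were. Handing in.

```bash
python3 -c "
from station import *
print(job_done())"
```

```text
the job is handed in; nothing more can be done
None
```

I handed the job in with the cover standing upright on the rod. The rod is still gripped at 60 N, with its tip about 30 mm past the centre of the eye.

- **How it went:** I took the wooden-handled rod from its stand and pushed it through the eye from the +y side. The force stayed within about 2 N, in the sensor's noise. I then swung the cover up along its circle. I gripped 12 mm forward of the handle's centre, because at the centre the gripper body would have come within about 2 mm of the bottle.
- **Cover angle:** the ring's position against the shaft, together with the arm's measured travel, puts the cover at about 1.566, against 1.571 for plumb. The top and scene views roughly agree, at about 1.555 to 1.565. The cover rests against the rod just short of balance, and it did not move over the last 0.6 s before hand-in.
- **Neighbours:** the iron, thread cone and bottle look unmoved in the last scene picture.
- **Disagreements:** my estimates of the eye's position differed by 1 to 3 mm between cameras. That is within the hole's clearance, and no check failed.
- **Time:** the whole job took about 17 s of the 61 s allowed.

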